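Feel out the release groove of a pastry riser and press its catch

ROBOT

A 6-joint arm with a two-finger parallel gripper is mounted at the origin on the work surface. World frame = base frame: x ahead of the robot, y to its left, z up, the work surface at z = 0. Lengths are in m, angles in rad, forces in N, time in s.
With the tool pointing down it reaches from about 0.375 to 0.975 m from the base axis. Payload 3.8 kg.
Tool frame: the origin (TCP) lies midway between the tips of the shut fingers; the grasp point (between the pads) lies 19 mm behind it; z points along the fingers, y is the direction in which the jaws open and shut (so a half turn about z gives the same grasp; the last joint's range is limited). The gripper opens to 85 mm and grips with 20 to 120 N. Pads are 22 mm wide; open, the fingers measure 114 mm over their backs; the gripper's body (76 mm by 85 mm) begins 54 mm behind the grasp point. The pads swing forward as they close: fully open they stand 13 mm farther back than shut.
Start: joints at [-1.159, 0.264, 1.604, -0, 1.274, -0.037], TCP at [0.293, -0.608, 0.231] pointing down, gripper open.
Joint ranges: [-2.63, 2.63], [-0.94, 2.18], [0.31, 2.57], [-1.31, 4.45], [0, 2.66], [-2.55, 2.55]. Speed limits (rad/s): [2.57, 2.57, 3.14, 3.14, 3.14, 3.14].

INTERFACE

Orientations are given as a rotation vector (axis times angle).
In Python, from workcell import bot gives the robot as it stands.
- The arm moves only by the shell command python3 -m inch 'ROWS' [FORCE]. ROWS is JSON, a list of rows, each an object of numbers: "dx", "dy", "dz": the shift along the tool's x, y, z in m; "ax", "ay", "az": the turn, a rotation vector about the tool's x, y, z in degrees; "fingers": the opening, from -1 (shut) to 1 (fully open). A call has 1 to 20 rows; each row is the pose to reach, as a shift and turn from the pose measured when the call began, along the tool's axes at that moment; what a row does not reach only later rows make up. A row lasts 1/8 s, in which the tool goes at most 62.5 mm and 10.7 degrees, less where a joint would pass 70% of its speed; a pose out of reach is approached as far as the arm can. A call with a gripper value outside its range is refused whole. The fingers move at their own pace and stop on an object; FORCE is the grip in N (left out, the last holds). Time passes only in rows, so rows that repeat a pose let the fingers close. It gives the time, the measured TCP pose, the force and the opening at its end, in the units of the state.
- bot.read_state(): the state, without advancing time (a new reading comes with each control period).
- bot.read_camera(name): name is "scene" or "side" or "wrist"; returns (picture, depth): 400x640x3 uint8, blue, green, red; 400x640 float32, m along the optical axis (not along the pixel's ray), 0 where there is no reading.
- bot.get_calibration(name): a dict with "intrinsics" (3x3 intrinsics, pixels), "view" (4x4, takes a point from world to camera coordinates). Camera axes: x right, y down, z forward; pixel columns grow to the right and rows downward; lengths in m; the calibration is good to about 2 mm. A picture is of the moment at which its call begins: read the wrist's pose just before it. get_calibration takes no time and is no camera call; for the wrist camera it gives the pose at the moment of the call.
- bot.finish_job(): hands the job in, once; it reports no verdict.
Trained networks look in the newest picture that a camera, given by its name, has taken for a name from the list of things; names that differ only in an ending like _2 or _b are one class to them, and where a whole thing is asked for, a point or a joint stands for the part that bears it (a point fixed in the world has none). Each returns a list of dicts, best first, with "p" (0 to 1); they miss things now and then, are a little off and sometimes report something else, mostly with a low value. They report only what shows in the picture. A call takes as long as a camera call.
- bot.masks_of(camera, thing): "region" (400x640 bool, what is visible of it) and "box" ([left, top, right, bottom] in pixels, round what is visible of it).
The state is a dict: "time": time; "q": joint angles; "joint_vel": joint speeds; "joint_torque": joint torques, N m; "tool_pos": TCP position; "tcp_rot": TCP orientation; "wrist_force": force on the tool from outside, world axes, zero at the start; "torque": the same for the moment, N m; "width": opening from 0.0 (shut) to 1.0 (fully open).
Only numpy, scipy, OpenCV 4.12 (cv2) and the standard library are available. Lean on these libraries where they do the work, as an engineer would, in place of code of your own. Each camera call takes 0.05 s, during which the arm holds its last target. There are 200 camera calls.

TASK

Unlock the pastry riser's deck for cleaning: with the fingertips closed together, touch down on the red block at the left end of its metal front rail, then slide them along the top of the rail, staying in contact, until you feel the release groove, and press the catch inside it fully down so that it stays down. Nothing is to be picked up: leave the pastries and everything else standing where they are, and finish clear of everything.

Things in the scene. Friction and masses are not known exactly. Their poses are not given: they have to be found in the camera images.
- riser: fixed pastry riser, white deck 250 deep x 400 wide on a steel frame, deck top 100 mm above the counter. Origin on the counter directly below the middle of its front rail; x level from the rail across the deck (away from the robot, yaw within 0.3 rad), y along the rail to the left, z up. The deck runs from x = -14 to 236 mm; the loose things on it stand at x > 35
- rail_mid (a point): middle of the rail's top line, riser point (0, 0, 125) mm, same axes. The rail: a bar 24 mm deep in x, standing 25 mm above the deck, flat level top. Left to right along y: red block (190 to 150), plain (150 to 90), five 44 mm segments (90 to -130), plain (-130 to -150), grey block (-150 to -190), all flush. One of the five, place not given, is the release groove; the rest is solid
- rail_start (a point): centre of the top face of the red block (40 mm along the rail x 24 mm), where the slide begins; riser point (0, 170, 125) mm, same axes as the riser
- rail_end (a point): centre of the top face of the grey block (40 x 24 mm) at the right end of the rail; riser point (0, -170, 125) mm, same axes as the riser
- catch (a joint): press depth in m of the steel catch in the release groove: 0 up (starts 0 to 0.0015), 0.008 fully down on its stop. Slides straight down, resists with a constant 5 N, no spring, stays where left. Groove: 44 mm wide along the rail, open at top, front and back. Catch: 40 along the rail x 22 mm, flat top 6 mm below the rail top when up, 14 mm when fully down (11 above the deck)
- tart: loose yellow tart on a metal disc, 78 mm across, 49 mm tall, standing on the riser's deck; origin at the centre of its underside. Leave alone
- meringue: loose white meringue with a red berry on a metal disc, 78 mm across, 56 mm tall, on the deck; origin at the centre of its underside. Leave alone
- brownie: loose dark brownie, 55 mm square, 34 mm tall, on an 84 mm metal disc on the deck; origin at the centre of its underside. Leave alone
- label: loose blank black label in a steel foot, 75 mm wide, 50 mm tall, on the deck behind the rail; origin at the centre of its underside. Leave alone
- jar: loose amber jar with a brass cap, 72 mm across, 100 mm tall, on the counter at the left; origin at the centre of its underside. Leave alone
- ramekin: loose white ramekin, 84 mm across, 45 mm tall, on the counter at the right; origin at the centre of its underside. Leave alone
- spatula: loose spatula, 240 mm long, lying on the counter right of the riser; its x axis runs along it. Leave alone

How it is judged:
By the outcome, as a careful person would: the job done as asked, in the order asked, and still so for the second after the job is handed in, with the robot touching nothing.
It also fails if it takes over 72 s, if anything falls off the work surface, if the arm or the gripper's body presses on something with over 40 N, if the wrist force passes 120 N, or if a joint passes its speed limit or range.

## Working session

There is one attempt and no reset: what is moved stays moved. The work goes in short steps, Python scripts to look and compute and a shell command to move; the robot and the scene stay as the last step left them, time stands still between calls to the robot, and variables do not carry over. Pictures are saved under pics/ and viewed, about 8 in all and at most 12, crops included, and the job is handed in when it is done.

```bash
mkdir -p pics; cat > h.py <<'E'
import numpy as np, cv2
from workcell import bot
def world(cam,depth,mask):
    c=bot.get_calibration(cam);K=np.array(c["intrinsics"]);V=np.linalg.inv(np.array(c["view"]))
    v,u=np.nonzero(mask&(depth>0));d=depth[v,u]
    P=np.linalg.inv(K)@np.vstack([u*d,v*d,d]); return (V[:3,:3]@P).T+V[:3,3]
E
python3 - <<'E'
from h import *
s=bot.read_state();print(s)
for n in("scene","side"):
    im,d=bot.read_camera(n);cv2.imwrite(f"pics/{n}0.png",im);np.savez(f"{n}0.npz",im=im,d=d)
    V=np.array(bot.get_calibration(n)["view"]);print(n,-V[:3,:3].T@V[:3,3],V[2,:3])
    for t in("riser","rail_start","rail_end","catch"):
        print(t,[(round(m["p"],2),m["box"]) for m in bot.masks_of(n,t)])
E
```

```text
{'time': 0.0, 'q': array([-1.15890690e+00,  2.64772121e-01,  1.60539604e+00,  1.34390215e-05,
        1.27367146e+00, -3.68832812e-02]), 'joint_vel': array([ 0.00067056,  0.00057863, -0.00031969, -0.00112896, -0.00138024,
        0.00046651]), 'joint_torque': array([-9.66422194e-04, -5.15110588e+01, -3.67316616e+01, -3.86041702e-04,
        1.29525672e-02, -3.77446085e-06]), 'tool_pos': array([ 0.2925746 , -0.60748384,  0.22993733]), 'tcp_rot': array([-3.06068228e+00, -6.98532153e-01,  6.37652110e-04]), 'wrist_force': array([-0.67160246,  0.35900498, -0.40362329]), 'torque': array([0.02664296, 0.04260498, 0.01573421]), 'width': 1.0001664111478215}
scene [ 1.1072715  -0.26756756  1.06679614] [-0.52055438  0.22155838 -0.82458172]
riser [(0.55, [241.8, 184.7, 411.1, 306.4])]
rail_start [(0.88, [236.6, 181.4, 410.9, 307.2])]
rail_end [(0.88, [238.4, 184.1, 410.8, 304.8])]
catch []
side [-0.09335613  0.8974025   1.3894693 ] [ 0.35619917 -0.53100314 -0.76886788]
riser [(0.85, [242.5, 136.0, 375.8, 244.1])]
rail_start [(0.63, [245.7, 131.9, 377.7, 246.1])]
rail_end [(0.65, [243.0, 133.6, 375.2, 241.3])]
catch [(0.49, [256.9, 173.3, 278.0, 195.5])]
```

View pics/scene0.png

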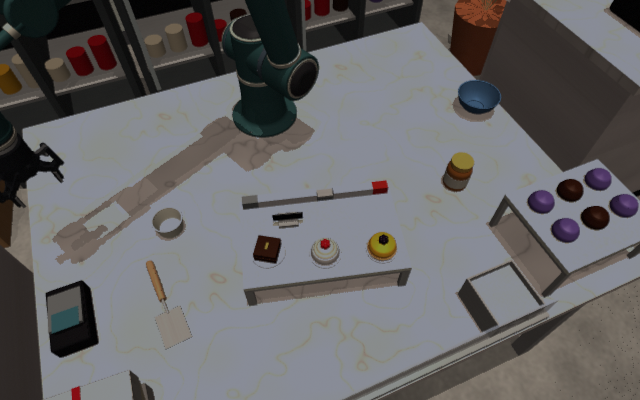

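View pics/side0.png

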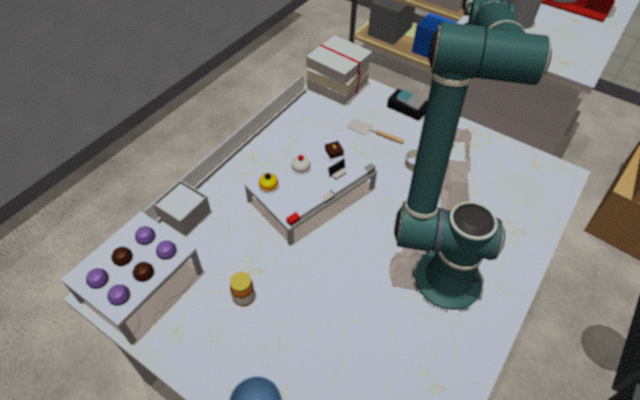

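The scene view shows the rail running from the grey block (250,201) to the red block (380,187), with a light patch near (325,194). The side view shows red at (293,217), grey at (370,168) and a light patch near (330,195). Next I measure the blocks.

```bash
python3 - <<'E'
from h import *
for n,(x0,y0,x1,y1),(gx0,gy0,gx1,gy1) in(("scene",(365,178,395,198),(240,192,260,212)),("side",(280,205,305,230),(362,160,380,178))):
    z=np.load(n+"0.npz");im=z["im"].astype(int);d=z["d"]
    b,g,r=im[...,0],im[...,1],im[...,2]
    m=np.zeros(d.shape,bool);m[y0:y1,x0:x1]=((r>1.7*g)&(r>90))[y0:y1,x0:x1]
    P=world(n,d,m);T=P[P[:,2]>.12]
    print(n,"red",len(P),len(T),np.percentile(P[:,2],[5,50,95]),T.mean(0),np.median(T,0))
    hm=np.zeros(d.shape,bool);hm[150:230,230:400]=True
    Q=world(n,d,hm);c=T.mean(0)
    Q=Q[(Q[:,2]>.118)&(Q[:,2]<.131)&(np.hypot(*(Q[:,:2]-c[:2]).T)<.40)]
    # line fit with inliers
    l=cv2.fitLine(Q[:,:2].astype(np.float32),cv2.DIST_HUBER,0,.003,.001).ravel()
    for _ in range(4):
        off=(Q[:,:2]-l[2:])@np.array([-l[1],l[0]]);k=abs(off)<.014
        l=cv2.fitLine(Q[k][:,:2].astype(np.float32),cv2.DIST_L2,0,.003,.001).ravel()
    dd=l[:2]*np.sign(l[1]);s=(Q[k][:,:2]-l[2:])@dd
    e=np.percentile(s,[.3,99.7]);print("line yaw",np.arctan2(-dd[0],dd[1]),"len",e[1]-e[0],"mid",l[2:]+dd*e.mean(),"zmed",np.median(Q[k][:,2]), "red end",l[2:]+dd*e[1],k.sum(),len(k),"redc s from mid",(c[:2]-l[2:])@dd-e.mean())
s=np.load("scene0.npz")["im"][170:220,225:405];t=np.load("side0.npz")["im"][155:235,275:385]
a=cv2.resize(s,(792,220),interpolation=cv2.INTER_CUBIC);b=cv2.resize(t,(495,360),interpolation=cv2.INTER_CUBIC)
o=np.zeros((590,800,3),np.uint8);o[:220,:792]=a;o[225:585,:495]=b;cv2.imwrite("pics/crop1.png",o)
E
```

```text
scene red 110 105 [0.12006881 0.12365329 0.12703633] [0.49639994 0.1579064  0.12386293] [0.49619929 0.15892235 0.12374678]
line yaw -0.26251885 len 0.3775537453577546 mid [ 0.4541263  -0.00648908] zmed 0.12357832990928008 red end [0.50311653 0.17582018] 1116 1192 redc s from mid 0.16973378786319746
side red 97 69 [0.10975448 0.12388992 0.12962431] [0.49191574 0.16012087 0.12556499] [0.49160313 0.15953711 0.1257352 ]
line yaw -0.26631936 len 0.37958048347436346 mid [ 0.44867227 -0.00478255] zmed 0.1249788630843851 red end [0.49862171 0.17831684] 653 954 redc s from mid 0.17047085459538053
```

View pics/crop1.png

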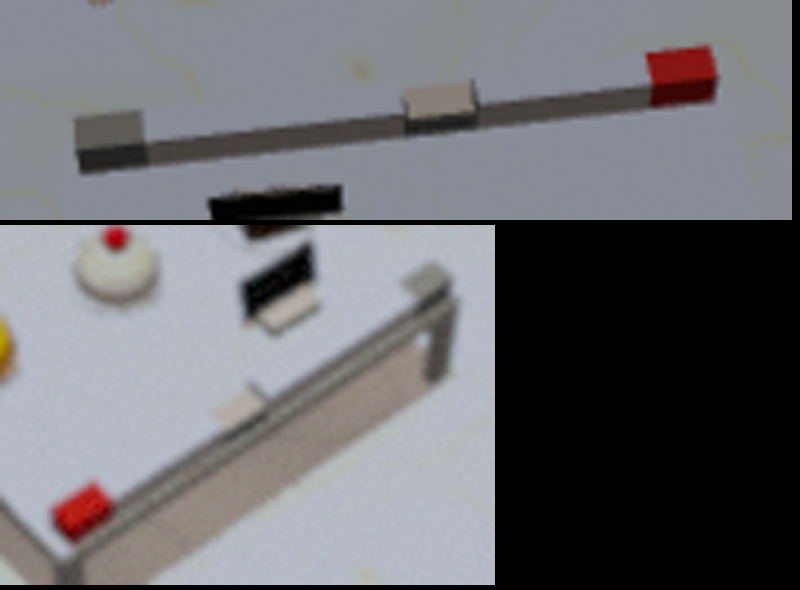

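The red block is at +170 and the catch looks to be in the segment centred near y=+24, as both views roughly agree. The cameras differ by about 5 mm in x, so I'll move closer and refine with the wrist camera.

```bash
cat >> h.py <<'E'
from scipy.spatial.transform import Rotation as R
def go(t,yaw):
    s=bot.read_state();A=R.from_rotvec(s["tcp_rot"])
    x=np.array([np.cos(yaw),np.sin(yaw),0]);z=np.array([0,0,-1.])
    B=R.from_matrix(np.column_stack([x,np.cross(z,x),z]))
    print("t",s["time"],"pos",s["tool_pos"].round(4),"F",s["wrist_force"].round(1),"w",round(s["width"],3))
    print("d mm",(A.inv().apply(np.array(t)-s["tool_pos"])*1000).round(1),"a deg",np.degrees((A.inv()*B).as_rotvec()).round(2))
E
python3 -c "
from h import *
go([.44,0,.33],np.pi/2-.264)"
```

```text
t 0.5 pos [ 0.2929 -0.6081  0.2313] F [-0.5 -0.1 -0. ] w 0.998
d mm [ 396.4 -484.1  -98.7] a deg [ -0.    -0.   -49.16]
```

```bash
python3 -m inch '[{"dx":0.03,"dy":-0.036,"dz":-0.05,"az":-5,"fingers":-1},{"dx":0.07,"dy":-0.085,"dz":-0.09,"az":-10,"fingers":-1},{"dx":0.105,"dy":-0.128,"dz":-0.099,"az":-15,"fingers":-1},{"dx":0.14,"dy":-0.171,"dz":-0.099,"az":-20,"fingers":-1},{"dx":0.175,"dy":-0.214,"dz":-0.099,"az":-25,"fingers":-1},{"dx":0.21,"dy":-0.256,"dz":-0.099,"az":-30,"fingers":-1},{"dx":0.245,"dy":-0.3,"dz":-0.099,"az":-35,"fingers":-1},{"dx":0.28,"dy":-0.342,"dz":-0.099,"az":-40,"fingers":-1},{"dx":0.315,"dy":-0.385,"dz":-0.099,"az":-43,"fingers":-1},{"dx":0.35,"dy":-0.428,"dz":-0.099,"az":-46,"fingers":-1},{"dx":0.375,"dy":-0.458,"dz":-0.099,"az":-48,"fingers":-1},{"dx":0.39,"dy":-0.476,"dz":-0.099,"az":-49.16,"fingers":-1},{"dx":0.3964,"dy":-0.4841,"dz":-0.0987,"az":-49.16,"fingers":-1},{"dx":0.3964,"dy":-0.4841,"dz":-0.0987,"az":-49.16,"fingers":-1},{"dx":0.3964,"dy":-0.4841,"dz":-0.0987,"az":-49.16,"fingers":-1},{"dx":0.3964,"dy":-0.4841,"dz":-0.0987,"az":-49.16,"fingers":-1}]'
python3 - <<'E'
from h import *
c=bot.get_calibration("wrist");im,d=bot.read_camera("wrist");cv2.imwrite("pics/w1.png",im);np.savez("w1.npz",im=im,d=d,K=c["intrinsics"],V=c["view"])
V=np.array(c["view"]);print(-V[:3,:3].T@V[:3,3],V[2,:3])
go([.44,0,.33],np.pi/2-.264)
E
```

```text
[ 0.3639152  -0.57330291  0.37507721] [-0.27622245 -0.13381541 -0.95173242]
t 0.55 pos [ 0.2929 -0.6081  0.2313] F [ 0.   0.4 -0. ] w 0.999
d mm [ 396.4 -484.1  -98.7] a deg [  0.     0.   -49.16]invalid input at $[0]: expected keys dx, dy, dz, ax, ay, az, fingers
```

View pics/w1.png

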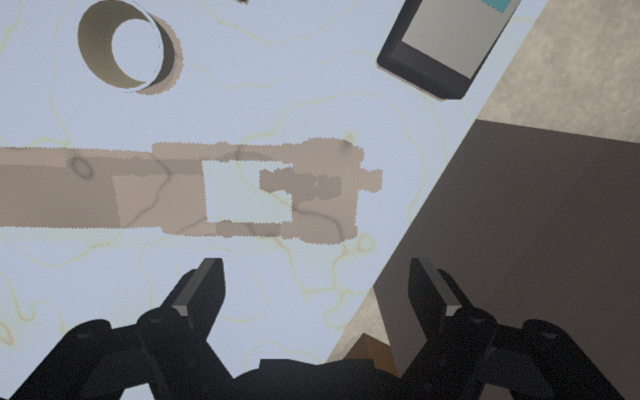

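The move was refused because every row needs all the keys, so that picture is just the start view (ramekin at (120,45), fingers open). I'll retry with complete rows.

```bash
python3 -m inch '[{"dx":0.03,"dy":-0.036,"dz":-0.05,"ax":0,"ay":0,"az":-5,"fingers":-1},{"dx":0.07,"dy":-0.085,"dz":-0.09,"ax":0,"ay":0,"az":-10,"fingers":-1},{"dx":0.105,"dy":-0.128,"dz":-0.099,"ax":0,"ay":0,"az":-15,"fingers":-1},{"dx":0.14,"dy":-0.171,"dz":-0.099,"ax":0,"ay":0,"az":-20,"fingers":-1},{"dx":0.175,"dy":-0.214,"dz":-0.099,"ax":0,"ay":0,"az":-25,"fingers":-1},{"dx":0.21,"dy":-0.256,"dz":-0.099,"ax":0,"ay":0,"az":-30,"fingers":-1},{"dx":0.245,"dy":-0.3,"dz":-0.099,"ax":0,"ay":0,"az":-35,"fingers":-1},{"dx":0.28,"dy":-0.342,"dz":-0.099,"ax":0,"ay":0,"az":-40,"fingers":-1},{"dx":0.315,"dy":-0.385,"dz":-0.099,"ax":0,"ay":0,"az":-43,"fingers":-1},{"dx":0.35,"dy":-0.428,"dz":-0.099,"ax":0,"ay":0,"az":-46,"fingers":-1},{"dx":0.375,"dy":-0.458,"dz":-0.099,"ax":0,"ay":0,"az":-48,"fingers":-1},{"dx":0.39,"dy":-0.476,"dz":-0.099,"ax":0,"ay":0,"az":-49.16,"fingers":-1},{"dx":0.3964,"dy":-0.4841,"dz":-0.0987,"ax":0,"ay":0,"az":-49.16,"fingers":-1},{"dx":0.3964,"dy":-0.4841,"dz":-0.0987,"ax":0,"ay":0,"az":-49.16,"fingers":-1},{"dx":0.3964,"dy":-0.4841,"dz":-0.0987,"ax":0,"ay":0,"az":-49.16,"fingers":-1},{"dx":0.3964,"dy":-0.4841,"dz":-0.0987,"ax":0,"ay":0,"az":-49.16,"fingers":-1}]'
python3 - <<'E'
from h import *
c=bot.get_calibration("wrist");im,d=bot.read_camera("wrist");cv2.imwrite("pics/w2.png",im);np.savez("w2.npz",im=im,d=d,K=c["intrinsics"],V=c["view"])
go([.44,0,.33],np.pi/2-.264)
E
```

```text
time: 2.55
tool_pos: [0.4399, -0.0009, 0.33]
tcp_rot: [2.496, 1.908, -0.0]
wrist_force: [-0.3, 0.6, -0.1]
width: -0.003
t 2.6 pos [ 0.4399 -0.0008  0.33  ] F [-1.   0.3  0.3] w 0.003
d mm [ 0.8 -0.1  0. ] a deg [ 0.    0.01 -0.09]
```

View pics/w2.png

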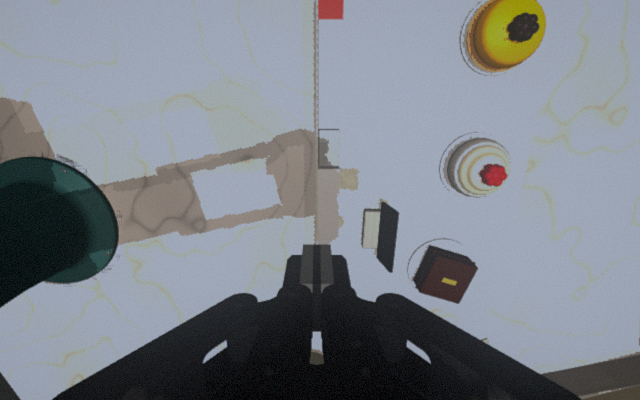

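The wrist view shows the groove at (330,148), rows 129–168, the red block at (330,9) cut off by the frame, and the rail's front edge at column 318. Next I turn these into world positions.

```bash
python3 - <<'E'
import numpy as np
z=np.load("w2.npz");K,V,d,im=z["K"],z["V"],z["d"],z["im"].astype(int);Vi=np.linalg.inv(V)
def pt(u,v,h=None):
    r=Vi[:3,:3]@np.linalg.inv(K)@[u,v,1];o=Vi[:3,3]
    return o+r*(d[v,u] if h is None else (h-o[2])/r[2])
yaw=-.264;ax=np.array([np.cos(yaw),np.sin(yaw)]);ay=np.array([-ax[1],ax[0]]);m=np.array([.4514,-.0056])
f=lambda p:np.r_[(p[:2]-m)@ax,(p[:2]-m)@ay,p[2]].round(4)
red=(im[...,2]>1.8*im[...,1])&(im[...,2]>120);red[30:]=0
v,u=np.nonzero(red);print("red px",u.min(),u.max(),v.max())
print("red edges front/back/lower",[f(pt(a,b,.125)) for a,b in((u.min()-.5,10),(u.max()+.5,10),(330,v.max()+.5))])
for v in(10,60,100,148,175): 
    hs=[pt(u,v) for u in range(319,342)]; print(v,"top z",np.median([p[2] for p in hs]).round(4))
    col=[(u,pt(u,v)[2]) for u in range(300,360) if d[v,u]>0]
    on=[u for u,h in col if h>.117]; 
    if on: print("   front,back",f(pt(on[0]-.5,v,.125)),f(pt(on[-1]+.5,v,.125)))
zs=[(v,pt(335,v)[2].round(4)) for v in range(118,182,3)];print(zs)
print("groove ends",f(pt(330,129,.125)),f(pt(330,168,.125)))
g=im[:,335].sum(1)//3;print(g[122:176].tolist())
E
```

```text
red px 319 342 18
red edges front/back/lower [array([-0.0096,  0.1589,  0.125 ]), array([0.0136, 0.1589, 0.125 ]), array([0.0016, 0.1516, 0.125 ])]
10 top z 0.1264
   front,back [-0.0105  0.1589  0.125 ] [0.0136 0.1589 0.125 ]
60 top z 0.126
   front,back [-0.0106  0.1145  0.125 ] [0.0136 0.1144 0.125 ]
100 top z 0.1262
   front,back [-0.0107  0.0759  0.125 ] [0.0134 0.0759 0.125 ]
148 top z 0.1194
   front,back [-0.0096  0.0258  0.125 ] [0.0122 0.0257 0.125 ]
175 top z 0.1264
   front,back [-0.0108 -0.0045  0.125 ] [ 0.0139 -0.0046  0.125 ]
[(118, np.float64(0.1262)), (121, np.float64(0.1265)), (124, np.float64(0.1276)), (127, np.float64(0.1268)), (130, np.float64(0.1197)), (133, np.float64(0.1176)), (136, np.float64(0.1186)), (139, np.float64(0.1209)), (142, np.float64(0.1189)), (145, np.float64(0.1194)), (148, np.float64(0.12)), (151, np.float64(0.1206)), (154, np.float64(0.1192)), (157, np.float64(0.1185)), (160, np.float64(0.1187)), (163, np.float64(0.1193)), (166, np.float64(0.1124)), (169, np.float64(0.1267)), (172, np.float64(0.1263)), (175, np.float64(0.1275)), (178, np.float64(0.1265)), (181, np.float64(0.126))]
groove ends [0.0027 0.0462 0.125 ] [0.0032 0.0034 0.125 ]
[172, 171, 170, 170, 173, 172, 153, 103, 152, 170, 173, 169, 171, 170, 167, 168, 165, 169, 169, 167, 170, 171, 171, 167, 168, 167, 165, 168, 165, 167, 167, 166, 165, 167, 167, 165, 170, 166, 166, 164, 165, 167, 164, 153, 101, 82, 103, 145, 143, 140, 138, 141, 143, 141]
```

```bash
python3 -c "
from h import *
go([.4975,.1591,.16],np.pi/2-.264)"
```

```text
t 2.6 pos [ 0.4399 -0.0008  0.33  ] F [-1.   0.3  0.3] w 0.003
d mm [169.4  13.6 170. ] a deg [ 0.    0.01 -0.09]
```

```bash
python3 -m inch '[{"dx":0.04,"dy":0.003,"dz":0.01,"ax":0,"ay":0,"az":0,"fingers":-1},{"dx":0.08,"dy":0.007,"dz":0.03,"ax":0,"ay":0,"az":0,"fingers":-1},{"dx":0.12,"dy":0.01,"dz":0.06,"ax":0,"ay":0,"az":0,"fingers":-1},{"dx":0.15,"dy":0.0125,"dz":0.09,"ax":0,"ay":0,"az":0,"fingers":-1},{"dx":0.165,"dy":0.0136,"dz":0.12,"ax":0,"ay":0,"az":0,"fingers":-1},{"dx":0.1694,"dy":0.0136,"dz":0.15,"ax":0,"ay":0,"az":-0.09,"fingers":-1},{"dx":0.1694,"dy":0.0136,"dz":0.165,"ax":0,"ay":0,"az":-0.09,"fingers":-1},{"dx":0.1694,"dy":0.0136,"dz":0.17,"ax":0,"ay":0,"az":-0.09,"fingers":-1},{"dx":0.1694,"dy":0.0136,"dz":0.17,"ax":0,"ay":0,"az":-0.09,"fingers":-1},{"dx":0.1694,"dy":0.0136,"dz":0.17,"ax":0,"ay":0,"az":-0.09,"fingers":-1}]'
python3 - <<'E'
from h import *
go([.4975,.1591,.13],np.pi/2-.264)
o=[]
for n,(x0,y0,x1,y1) in (("scene",(330,140,430,240)),("side",(240,160,340,260))):
    im,d=bot.read_camera(n);o.append(cv2.resize(im[y0:y1,x0:x1],(395,395),interpolation=cv2.INTER_CUBIC))
cv2.imwrite("pics/c3.png",np.hstack(o))
E
```

```text
time: 3.85
tool_pos: [0.4985, 0.159, 0.1614]
tcp_rot: [2.494, 1.909, 0.004]
wrist_force: [0.5, -0.1, -0.2]
width: -0.005
t 3.85 pos [0.4985 0.159  0.1614] F [ 0.5 -0.1 -0.2] w -0.005
d mm [-0.2 -1.  31.4] a deg [ 0.13 -0.06 -0.02]
```

View pics/c3.png

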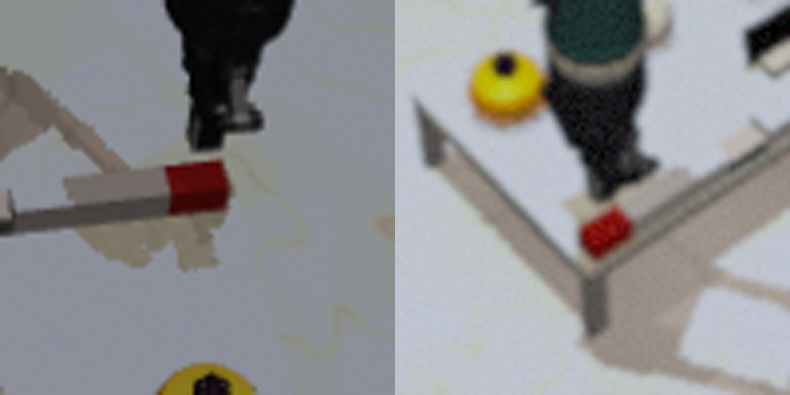

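The tips are about 35 mm above the red block and in line with it (scene crop tip at (205,145), red at (200,188)), clear of the tart. Next I lower.

```bash
python3 -m inch '[{"dx":0,"dy":-0.001,"dz":0.012,"ax":0.13,"ay":-0.06,"az":0,"fingers":-1},{"dx":0,"dy":-0.001,"dz":0.022,"ax":0.13,"ay":-0.06,"az":0,"fingers":-1},{"dx":0,"dy":-0.001,"dz":0.03,"ax":0.13,"ay":-0.06,"az":0,"fingers":-1},{"dx":0,"dy":-0.001,"dz":0.032,"ax":0.13,"ay":-0.06,"az":0,"fingers":-1},{"dx":0,"dy":-0.001,"dz":0.033,"ax":0.13,"ay":-0.06,"az":0,"fingers":-1},{"dx":0,"dy":-0.001,"dz":0.033,"ax":0.13,"ay":-0.06,"az":0,"fingers":-1},{"dx":0,"dy":-0.001,"dz":0.033,"ax":0.13,"ay":-0.06,"az":0,"fingers":-1}]'
python3 -c "
from h import *
go([.4975,.1591,.125],np.pi/2-.264)"

```

```text
time: 4.82
tool_pos: [0.4977, 0.1595, 0.1286]
tcp_rot: [2.495, 1.909, 0.001]
wrist_force: [0.0, 0.4, -0.5]
width: 0.001
t 4.825 pos [0.4977 0.1595 0.1286] F [ 0.   0.4 -0.5] w 0.001
d mm [-0.4 -0.1  3.6] a deg [ 0.02 -0.01 -0.01]
```

```bash
python3 -m inch '[{"dx":0,"dy":0,"dz":0.001,"ax":0,"ay":0,"az":0,"fingers":-1},{"dx":0,"dy":0,"dz":0.002,"ax":0,"ay":0,"az":0,"fingers":-1},{"dx":0,"dy":0,"dz":0.0025,"ax":0,"ay":0,"az":0,"fingers":-1},{"dx":0,"dy":0,"dz":0.003,"ax":0,"ay":0,"az":0,"fingers":-1},{"dx":0,"dy":0,"dz":0.003,"ax":0,"ay":0,"az":0,"fingers":-1}]'
```

```text
time: 5.45
tool_pos: [0.4976, 0.1595, 0.1255]
tcp_rot: [2.495, 1.909, 0.0]
wrist_force: [-0.5, -0.3, -0.4]
width: -0.0
```

```bash
python3 -m inch '[{"dx":0,"dy":0,"dz":0.0005,"ax":0,"ay":0,"az":0,"fingers":-1},{"dx":0,"dy":0,"dz":0.001,"ax":0,"ay":0,"az":0,"fingers":-1},{"dx":0,"dy":0,"dz":0.001,"ax":0,"ay":0,"az":0,"fingers":-1},{"dx":0,"dy":0,"dz":0.001,"ax":0,"ay":0,"az":0,"fingers":-1}]'
```

```text
time: 5.95
tool_pos: [0.4977, 0.1594, 0.1251]
tcp_rot: [2.495, 1.909, 0.001]
wrist_force: [-2.2, 0.2, 6.0]
width: -0.001
```

Touchdown is confirmed: 6 N at z=0.1251 on the red block. I'll slide right along tool −x with a slight downward bias.

```bash
python3 -m inch '[{"dx":0,"dy":0,"dz":0.001,"ax":0,"ay":0,"az":0,"fingers":-1},{"dx":-0.003,"dy":0,"dz":0.001,"ax":0,"ay":0,"az":0,"fingers":-1},{"dx":-0.006,"dy":0,"dz":0.001,"ax":0,"ay":0,"az":0,"fingers":-1},{"dx":-0.009,"dy":0,"dz":0.001,"ax":0,"ay":0,"az":0,"fingers":-1},{"dx":-0.012,"dy":0,"dz":0.001,"ax":0,"ay":0,"az":0,"fingers":-1},{"dx":-0.015,"dy":0,"dz":0.001,"ax":0,"ay":0,"az":0,"fingers":-1},{"dx":-0.018,"dy":0,"dz":0.001,"ax":0,"ay":0,"az":0,"fingers":-1},{"dx":-0.021,"dy":0,"dz":0.001,"ax":0,"ay":0,"az":0,"fingers":-1}]'
python3 -c "
from h import *
go([.4594,.0182,.125],np.pi/2-.264)"

```

```text
time: 6.95
tool_pos: [0.4936, 0.1399, 0.125]
tcp_rot: [2.494, 1.909, 0.006]
wrist_force: [1.4, 3.3, 5.7]
width: -0.004
t 6.95 pos [0.4936 0.1399 0.125 ] F [1.4 3.3 5.7] w -0.004
d mm [-126.4   -1.2   -0.3] a deg [ 0.17 -0.16 -0.03]
```

```bash
python3 -m inch '[{"dx":-0.004,"dy":-0.0003,"dz":0.0012,"ax":0.1,"ay":-0.1,"az":0,"fingers":-1},{"dx":-0.008,"dy":-0.0006,"dz":0.0012,"ax":0.15,"ay":-0.15,"az":0,"fingers":-1},{"dx":-0.012,"dy":-0.001,"dz":0.0012,"ax":0.15,"ay":-0.15,"az":0,"fingers":-1},{"dx":-0.016,"dy":-0.001,"dz":0.0012,"ax":0.15,"ay":-0.15,"az":0,"fingers":-1},{"dx":-0.02,"dy":-0.001,"dz":0.0012,"ax":0.15,"ay":-0.15,"az":0,"fingers":-1},{"dx":-0.024,"dy":-0.001,"dz":0.0012,"ax":0.15,"ay":-0.15,"az":0,"fingers":-1},{"dx":-0.028,"dy":-0.001,"dz":0.0012,"ax":0.15,"ay":-0.15,"az":0,"fingers":-1},{"dx":-0.032,"dy":-0.001,"dz":0.0012,"ax":0.15,"ay":-0.15,"az":0,"fingers":-1},{"dx":-0.036,"dy":-0.001,"dz":0.0012,"ax":0.15,"ay":-0.15,"az":0,"fingers":-1},{"dx":-0.04,"dy":-0.001,"dz":0.0012,"ax":0.15,"ay":-0.15,"az":0,"fingers":-1}]'
python3 -c "
from h import *
go([.4594,.0182,.125],np.pi/2-.264)"

```

```text
time: 8.2
tool_pos: [0.4839, 0.1024, 0.125]
tcp_rot: [2.495, 1.908, 0.007]
wrist_force: [1.7, 4.7, 6.0]
width: -0.0
t 8.2 pos [0.4839 0.1024 0.125 ] F [1.7 4.7 6. ] w -0.0
d mm [-87.6  -1.6  -0.2] a deg [ 0.21 -0.18 -0.05]
```

```bash
python3 -m inch '[{"dx":-0.004,"dy":-0.0004,"dz":0.0014,"ax":0.1,"ay":-0.1,"az":0,"fingers":-1},{"dx":-0.008,"dy":-0.0008,"dz":0.0014,"ax":0.2,"ay":-0.2,"az":-0.05,"fingers":-1},{"dx":-0.012,"dy":-0.0012,"dz":0.0014,"ax":0.2,"ay":-0.2,"az":-0.05,"fingers":-1},{"dx":-0.016,"dy":-0.0016,"dz":0.0014,"ax":0.2,"ay":-0.2,"az":-0.05,"fingers":-1},{"dx":-0.02,"dy":-0.002,"dz":0.0014,"ax":0.2,"ay":-0.2,"az":-0.05,"fingers":-1},{"dx":-0.024,"dy":-0.002,"dz":0.0014,"ax":0.2,"ay":-0.2,"az":-0.05,"fingers":-1},{"dx":-0.028,"dy":-0.002,"dz":0.0014,"ax":0.2,"ay":-0.2,"az":-0.05,"fingers":-1},{"dx":-0.032,"dy":-0.002,"dz":0.0014,"ax":0.2,"ay":-0.2,"az":-0.05,"fingers":-1},{"dx":-0.036,"dy":-0.002,"dz":0.0014,"ax":0.2,"ay":-0.2,"az":-0.05,"fingers":-1},{"dx":-0.04,"dy":-0.002,"dz":0.0014,"ax":0.2,"ay":-0.2,"az":-0.05,"fingers":-1},{"dx":-0.044,"dy":-0.002,"dz":0.0014,"ax":0.2,"ay":-0.2,"az":-0.05,"fingers":-1},{"dx":-0.048,"dy":-0.002,"dz":0.0014,"ax":0.2,"ay":-0.2,"az":-0.05,"fingers":-1},{"dx":-0.052,"dy":-0.002,"dz":0.0014,"ax":0.2,"ay":-0.2,"az":-0.05,"fingers":-1}]'
python3 -c "
from h import *
go([.4594,.0182,.125],np.pi/2-.264)"

```

```text
time: 9.82
tool_pos: [0.4703, 0.0536, 0.125]
tcp_rot: [2.494, 1.908, 0.007]
wrist_force: [1.3, 4.8, 7.2]
width: -0.003
t 9.825 pos [0.4703 0.0536 0.125 ] F [1.3 4.8 7.2] w -0.003
d mm [-37.   -1.3  -0.1] a deg [ 0.22 -0.17 -0.03]
```

```bash
python3 -m inch '[{"dx":-0.003,"dy":-0.0004,"dz":0.0014,"ax":0.1,"ay":-0.1,"az":0,"fingers":-1},{"dx":-0.006,"dy":-0.0008,"dz":0.0014,"ax":0.2,"ay":-0.2,"az":-0.03,"fingers":-1},{"dx":-0.009,"dy":-0.0012,"dz":0.0014,"ax":0.2,"ay":-0.2,"az":-0.03,"fingers":-1},{"dx":-0.012,"dy":-0.0016,"dz":0.0014,"ax":0.2,"ay":-0.2,"az":-0.03,"fingers":-1},{"dx":-0.015,"dy":-0.0016,"dz":0.0014,"ax":0.2,"ay":-0.2,"az":-0.03,"fingers":-1},{"dx":-0.018,"dy":-0.0016,"dz":0.0014,"ax":0.2,"ay":-0.2,"az":-0.03,"fingers":-1},{"dx":-0.021,"dy":-0.0016,"dz":0.0014,"ax":0.2,"ay":-0.2,"az":-0.03,"fingers":-1}]'
python3 -m inch '[{"dx":-0.003,"dy":-0.0005,"dz":0.0014,"ax":0.2,"ay":-0.2,"az":-0.03,"fingers":-1},{"dx":-0.006,"dy":-0.001,"dz":0.0014,"ax":0.2,"ay":-0.2,"az":-0.03,"fingers":-1},{"dx":-0.009,"dy":-0.001,"dz":0.0014,"ax":0.2,"ay":-0.2,"az":-0.03,"fingers":-1},{"dx":-0.011,"dy":-0.001,"dz":0.0014,"ax":0.2,"ay":-0.2,"az":-0.03,"fingers":-1}]'
python3 -c "
from h import *
go([.4594,.0182,.125],np.pi/2-.264)"

```

```text
time: 10.7
tool_pos: [0.4651, 0.0345, 0.1249]
tcp_rot: [2.494, 1.908, 0.006]
wrist_force: [0.9, 5.7, 7.0]
width: -0.003
time: 11.2
tool_pos: [0.4602, 0.0236, 0.1226]
tcp_rot: [2.495, 1.909, -0.004]
wrist_force: [-0.7, 0.9, -0.2]
width: 0.0
t 11.2 pos [0.4602 0.0236 0.1226] F [-0.7  0.9 -0.2] w 0.0
d mm [-5.5  0.6 -2.4] a deg [-0.09  0.13 -0.02]
```

The groove is felt: the force fell to 0 and the tip dropped to 0.1226 at riser y≈29. I'll centre in it and press down.

```bash
python3 -m inch '[{"dx":-0.002,"dy":0.0003,"dz":0,"ax":0,"ay":0.1,"az":0,"fingers":-1},{"dx":-0.004,"dy":0.0006,"dz":0,"ax":-0.09,"ay":0.13,"az":0,"fingers":-1},{"dx":-0.005,"dy":0.0006,"dz":0.001,"ax":-0.09,"ay":0.13,"az":0,"fingers":-1},{"dx":-0.005,"dy":0.0006,"dz":0.003,"ax":-0.09,"ay":0.13,"az":0,"fingers":-1},{"dx":-0.005,"dy":0.0006,"dz":0.005,"ax":-0.09,"ay":0.13,"az":0,"fingers":-1},{"dx":-0.005,"dy":0.0006,"dz":0.007,"ax":-0.09,"ay":0.13,"az":0,"fingers":-1},{"dx":-0.005,"dy":0.0006,"dz":0.008,"ax":-0.09,"ay":0.13,"az":0,"fingers":-1},{"dx":-0.005,"dy":0.0006,"dz":0.008,"ax":-0.09,"ay":0.13,"az":0,"fingers":-1}]'
python3 -c "
from h import *
go([.4594,.0182,.111],np.pi/2-.264)"

```

```text
time: 12.2
tool_pos: [0.4596, 0.0187, 0.1148]
tcp_rot: [2.495, 1.91, 0.0]
wrist_force: [-0.6, -0.3, 4.3]
width: -0.001
t 12.2 pos [0.4596 0.0187 0.1148] F [-0.6 -0.3  4.3] w -0.001
d mm [-0.5 -0.   3.8] a deg [ 0.01 -0.01 -0.01]
```

```bash
python3 -m inch '[{"dx":0,"dy":0,"dz":0.001,"ax":0,"ay":0,"az":0,"fingers":-1},{"dx":0,"dy":0,"dz":0.002,"ax":0,"ay":0,"az":0,"fingers":-1},{"dx":0,"dy":0,"dz":0.003,"ax":0,"ay":0,"az":0,"fingers":-1},{"dx":0,"dy":0,"dz":0.004,"ax":0,"ay":0,"az":0,"fingers":-1},{"dx":0,"dy":0,"dz":0.005,"ax":0,"ay":0,"az":0,"fingers":-1},{"dx":0,"dy":0,"dz":0.0055,"ax":0,"ay":0,"az":0,"fingers":-1},{"dx":0,"dy":0,"dz":0.0055,"ax":0,"ay":0,"az":0,"fingers":-1},{"dx":0,"dy":0,"dz":0.0055,"ax":0,"ay":0,"az":0,"fingers":-1}]'

```

```text
time: 13.2
tool_pos: [0.4597, 0.0187, 0.1109]
tcp_rot: [2.495, 1.91, 0.0]
wrist_force: [-7.3, 0.3, 16.4]
width: -0.003
```

```bash
python3 -m inch '[{"dx":0,"dy":0,"dz":0.0015,"ax":0,"ay":0,"az":0,"fingers":-1},{"dx":0,"dy":0,"dz":0.0025,"ax":0,"ay":0,"az":0,"fingers":-1},{"dx":0,"dy":0,"dz":0.0025,"ax":0,"ay":0,"az":0,"fingers":-1},{"dx":0,"dy":0,"dz":0.0025,"ax":0,"ay":0,"az":0,"fingers":-1}]'

```

```text
time: 13.7
tool_pos: [0.4598, 0.0187, 0.1108]
tcp_rot: [-2.494, -1.91, 0.001]
wrist_force: [-9.0, 0.1, 22.7]
width: 0.001
```

On the stop: 22.7 N with no further travel at 14.2 mm below the rail top. Next I retract straight up and back.

```bash
python3 -m inch '[{"dx":0,"dy":0,"dz":-0.003,"ax":0,"ay":0,"az":0,"fingers":-1},{"dx":0,"dy":0,"dz":-0.01,"ax":0,"ay":0,"az":0,"fingers":-1},{"dx":0,"dy":0,"dz":-0.025,"ax":0,"ay":0,"az":0,"fingers":-1},{"dx":0,"dy":0,"dz":-0.05,"ax":0,"ay":0,"az":0,"fingers":-1},{"dx":0,"dy":0,"dz":-0.08,"ax":0,"ay":0,"az":0,"fingers":-1},{"dx":-0.02,"dy":0,"dz":-0.12,"ax":0,"ay":0,"az":0,"fingers":-1},{"dx":-0.04,"dy":0,"dz":-0.16,"ax":0,"ay":0,"az":0,"fingers":-1},{"dx":-0.05,"dy":0,"dz":-0.2,"ax":0,"ay":0,"az":0,"fingers":-1},{"dx":-0.05,"dy":0,"dz":-0.21,"ax":0,"ay":0,"az":0,"fingers":-1},{"dx":-0.05,"dy":0,"dz":-0.21,"ax":0,"ay":0,"az":0,"fingers":-1},{"dx":-0.05,"dy":0,"dz":-0.21,"ax":0,"ay":0,"az":0,"fingers":-1},{"dx":-0.05,"dy":0,"dz":-0.21,"ax":0,"ay":0,"az":0,"fingers":-1}]'
python3 - <<'E'
from h import *
c=bot.get_calibration("wrist");im,d=bot.read_camera("wrist");cv2.imwrite("pics/w3.png",im)
K=np.array(c["intrinsics"]);V=np.array(c["view"])
M=np.array([.4531,-.0050]);a=np.array([.2610,.9654])
for y in(80,60,40,32,24,16,8,-8):
    p=V@np.r_[M+a*y/1000,.118,1];q=K@p[:3];u,v=(q[:2]/q[2]).round().astype(int)
    m=np.zeros(d.shape,bool);m[v-1:v+2,u-4:u+5]=1
    print(y,(u,v),np.median(world("wrist",d,m)[:,2]).round(4))
E
```

```text
time: 15.2
tool_pos: [0.446, -0.0292, 0.319]
tcp_rot: [-2.492, -1.909, 0.004]
wrist_force: [0.2, -0.3, -0.3]
width: -0.002
80 (np.int64(317), np.int64(68)) 0.1267
60 (np.int64(317), np.int64(89)) 0.1267
40 (np.int64(317), np.int64(109)) 0.1128
32 (np.int64(317), np.int64(117)) 0.1128
24 (np.int64(317), np.int64(125)) 0.1126
16 (np.int64(317), np.int64(133)) 0.1127
8 (np.int64(317), np.int64(140)) 0.1125
-8 (np.int64(317), np.int64(155)) 0.1267
```

View pics/w3.png

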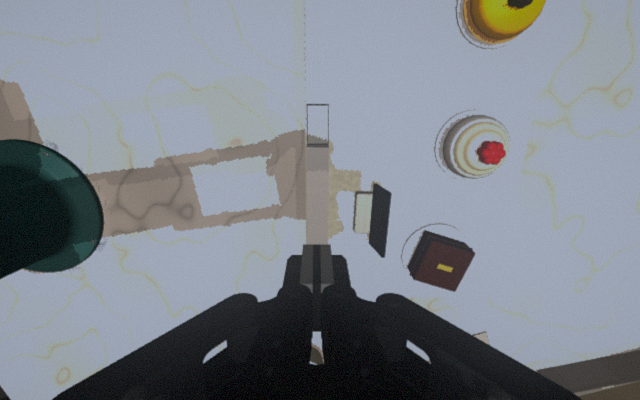

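The catch at (317,125) now reads 14 mm below the rail top along its whole length. The visible pastries and the label stand as before, and the arm is clear.

```bash
python3 -c "
from workcell import bot
print(bot.finish_job())"
```

```text
the job is handed in; nothing more can be done
None
```

The catch is fully down and staying there, and I handed the job in at about 15 s of the 72 s allowed, with nothing picked up or moved that I could see.

- **Touch and slide:** With the fingers shut, the tips touched the red block at 6 N. They then slid right along the rail at a height of 0.125 m. The force read 6–7 N at each check point (it is only read at the end of each move). It fell to 0 at the groove, which is the segment centred 24 mm left of the rail's middle.
- **Press:** I pressed the catch until it hit its stop, at 22.7 N with no further travel, 14.2 mm below the rail top. The tips were then lifted straight up.
- **Last checks:** With the arm about 0.2 m above the rail, the wrist camera read the catch 14 mm below the rail top along its whole length (14 mm is fully down). The force was back to about 0 N. The tart, meringue, brownie and label look as they did before. I did not look again at the jar, ramekin or spatula, but the tool did not go near them after it began working at the rail.
- **Disagreements:** The two fixed cameras differed by about 5 mm on the rail's position, so I used the wrist camera to refine it. The wrist camera's depth reads about 1.5 mm high, so I compared only height differences. A sideways force of up to 9 N appeared while I pressed against the stop.

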